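# Third hand for the diaphragm carrier

### The job

Take the brass hanger that carries the round mica diaphragm, hook it over the steel rail on the side of the brass band away from the sprung stop, and slide it along the rail, without lifting it off, until it pushes the stop in by about half of its travel (about 10 newtons; never push the stop fully in). Keep gripping it and keep that steady push: the program finishes while holding it there, so that I can tighten its screw. Leave the other things on the counter where they are.

Things in the scene. Friction and masses are not known exactly. Their poses are not given: they have to be found in the camera images.
- carrier: Brass hanger, about 0.22 kg, standing upright: an inverted U (saddle) with a stem on top and a round mica diaphragm on one side. Origin: centre of its underside; z up, y along the saddle. Saddle 60 mm long (y), 38 mm wide (x), 50 mm high. Slot under it: 24 mm wide in x, open downwards and at both y ends, roof 40 mm above the origin. It may hang on the rail either way round.
- stem (a point): Middle of the hanger's grip stem, 80 mm above its origin. The stem is a square bar 20 mm (x) by 24 mm (y), from 50 to 105 mm above the origin, on the centre.
- diaphragm (a point): Centre of the hanger's diaphragm: mica in a brass ring 56 mm across, on the +x cheek, standing out to x = +25.5 mm, its centre 30 mm above the origin.
- jig: Fixed jig: a straight horizontal steel rail along the jig's y over a wooden base 50 by 380 mm. Origin: centre of the base's underside, on the counter; z up. A plain post (115 mm high) closes the -y end, inner face at y = -160 mm; the stop's housing (120 mm high, 44 mm wide in x) the +y end, inner face at y = +130 mm. Hooked on, the hanger's origin is 68 mm above the jig's.
- rail_mid (a point): Point on the rail's axis, 100 mm above the jig's origin. The rail is 16 mm in diameter (top 108 mm above the origin). A thin brass band, only a mark (0.4 mm proud, no obstacle), lies round it here, at the jig's y = 0.
- stop (a joint): The sprung stop's travel in m: 0 at rest, grows as it is pushed along the jig's +y, 0.032 fully in; half way is 0.016. The spring pushes back with 2 N at rest plus 500 N per metre: 10 N at half travel, 18 N fully in.
- stop_face (a point): Centre of the sprung stop's face, a brass disc 44 mm across round the rail, facing the jig's -y; at rest 85 mm from the jig's origin along y, on the rail's axis (100 mm up); it moves with the stop. The end of the hanger's saddle bears on it (hanger's origin 30 mm from the face).
- plain_hanger: Another brass hanger, not wanted: saddle only 36 mm long, round stem 18 mm across, 100 mm high, no diaphragm. Origin: centre of its underside.
- governor: Chrome governor on a 50 by 80 mm plate, 54 mm high. Origin: centre of its underside.
- plinth_corner: L-shaped walnut plinth corner, 70 by 70 mm, 50 mm high. Origin: centre of its underside.
- record_brush: Record brush, 90 by 35 mm, 42 mm high, with a small knob. Origin: centre of its underside.
- oil_can: Steel oil can, 60 mm across, 110 mm high with its spout, off to the +y side. Origin: centre of its underside.
- screw_jar: Glass jar of 56 mm diameter, 70 mm high, off to the -y side. Origin: centre of its underside.
- screwdriver: Screwdriver, 170 mm, lying behind to the -y side. Origin: under its middle.
Things that resemble listed ones, but are neither listed nor needed, are in the scene too. What is shaped like the carrier but green or purple is not meant.

How it is judged (in metres and radians):
On the way, in this order (a step that is already met when the one before it is completed fails the run):
1. the hanger sits on the rail, on the side of the band away from the stop (z of carrier in the frame of jig between 0.063 and 0.074 m and x of carrier in the frame of jig between -0.009 and 0.009 m and angle between the y axis of carrier and the y axis of jig, either way round below 0.16 rad and angle between carrier's own z axis and vertical below 0.12 rad and y of carrier in the frame of jig between -0.14 and -0.015 m), for 0.2 s.
2. still sitting on the rail, it has been slid past the band (z of carrier in the frame of jig between 0.063 and 0.074 m and x of carrier in the frame of jig between -0.009 and 0.009 m and angle between the y axis of carrier and the y axis of jig, either way round below 0.16 rad and angle between carrier's own z axis and vertical below 0.12 rad and y of carrier in the frame of jig above 0.01 m), for 0.1 s.
At the end, for the whole second after the job is handed in: The hanger sits on the rail (origin 63 to 74 mm above the jig's, within 9 mm of the rail sideways, upright within 0.12 rad, in line within 0.16 rad), gripped by the robot, and presses on the stop with a steady 7 to 13 N (stop 10 to 22 mm in), at rest (z of carrier in the frame of jig between 0.063 and 0.074 m and x of carrier in the frame of jig between -0.009 and 0.009 m and angle between the y axis of carrier and the y axis of jig, either way round below 0.16 rad and angle between carrier's own z axis and vertical below 0.12 rad and contact force between carrier and stop between 7 and 13 N and value of joint stop between 0.01 and 0.022 m and velocity of joint stop between -0.01 and 0.01 m/s and contact force between the fingers and carrier above 1.5 N and linear speed of carrier below 0.02 m/s); the arm keeps its last pose, push and grip.
It fails at once if another thing on the counter was moved more than 30 mm or tipped over (distance of any of plain_hanger, governor, plinth_corner, record_brush, oil_can, screw_jar, screwdriver from where it was at the start of the episode above 0.03 m or angle between any of plain_hanger, governor, plinth_corner, record_brush, oil_can, screw_jar's own z axis and vertical above 0.5 rad).
It fails at once if the stop was pushed fully in (value of joint stop above 0.0305 m).
It fails at once if the hanger was put on or lifted off the rail on the stop's side of the band (y of carrier in the frame of jig between 0.012 and 0.13 m and x of carrier in the frame of jig between -0.012 and 0.012 m and z of carrier in the frame of jig between 0.082 and 0.1 m).
It also fails if it takes over 45 s, if anything falls off the work surface, if the arm or the gripper's body presses on something with over 40 N, if the wrist force passes 120 N, or if a joint passes its speed limit or range.

### The arm

A 7-joint arm with a two-finger parallel gripper is mounted at the origin on the work surface. World frame = base frame: x ahead of the robot, y to its left, z up, the work surface at z = 0. Lengths are in mm, angles in rad, forces in N, time in s.
With the tool pointing down it reaches from about 425 to 875 mm from the base axis. Payload 8.4 kg.
Tool frame: the origin (TCP) lies on the front face of the gripper's body, between the roots of the fingers; the fingertips stand 70 mm ahead of it and the grasp point (between the pads) lies 51 mm ahead of it; z points along the fingers, y is the line along which they close (so a half turn about z gives the same grasp; the last joint's range is limited). The gripper opens to 87 mm and grips with 3 to 60 N. Pads are 19 mm wide; open, the fingers measure 117 mm over their backs; the gripper's body (75 mm by 190 mm) begins 51 mm behind the grasp point.
Start: joints at [-1.395, 0.333, 0.04, 1.465, -0.013, 1.343, -0.059], TCP at [176.384, 625.585, 292.246] pointing down, gripper open.
Joint ranges: [-2.58, 2.58], [-0.38, 2.09], [-1.3, 1.39], [0.25, 2.4], [-1.5, 4.64], [0.08, 2.09], [-2.65, 2.65]. Speed limits (rad/s): [2.22, 2.22, 2.79, 2.79, 3.14, 3.14, 3.14].

### API

Orientations are given as [roll, pitch, yaw] about the fixed x, y, z axes, in that order (R = Rz(yaw) Ry(pitch) Rx(roll)).
In Python, from station import readout, eyes, close_job gives the robot as it stands.
- The arm moves only by the tool jog_arm, never from a script. Its argument "series" is a list that holds one entry, the list of rows, each a list of 7 numbers: the shift along the tool's x, y, z in m, then the turn, a rotation vector about the tool's x, y, z in rad, then the opening in per cent of the stroke, from 0 (shut) to 100 (fully open). In form: [[[tx, ty, tz, wx, wy, wz, claw], ...]]. A call has exactly 5 rows; each row shifts and turns the commanded pose from where the row before left it, along the tool's axes as they then stand; what a row does not reach is not made up. A row lasts 1/8 s, in which the tool goes at most 62.5 mm and 10.7 degrees, less where a joint would pass 70% of its speed; a pose out of reach is approached as far as the arm can. A call with a gripper value outside its range is refused whole. The fingers move at their own pace and stop on an object; "force" is the grip in N (left out, the last holds). Time passes only in rows, so rows that do not move let the fingers close, or fill a call up. It gives the time, the measured TCP pose, the force, the opening and the grip force at its end, in the units of the state.
- readout.get_obs(): the state, without advancing time (a new reading comes with each control period).
- eyes.capture(name): name is "side" or "top" or "wrist"; returns the picture (480x640x3 uint8, blue, green, red); there is no depth.
- eyes.get_calibration(name): a dict with "fx", "fy", "cx", "cy" (pixels), "dist" ([k1, k2, p1, p2, k3] as OpenCV has them; the pictures are not rectified), "world_from_camera" (4x4, takes a point from camera to world coordinates); the wrist camera has in their place "tool_from_camera" (4x4, takes a point from camera to tool coordinates, whose origin is the TCP and whose axes are the flange's). Camera axes: x right, y down, z forward; pixel columns grow to the right and rows downward; lengths in mm; the calibration is good to about 2 mm. A picture is of the moment at which its call begins: read the wrist's pose just before it. get_calibration takes no time and is no camera call.
- close_job(): hands the job in; it is judged then, once.
The state is a dict: "clock": time; "joint_pos": joint angles; "qvel": joint speeds; "tau": joint torques, N m; "eef_pos": TCP position; "orientation": TCP orientation; "wrist_force": force on the tool from outside, world axes, zero at the start; "wrist_torque": the same for the moment, N m; "opening": finger opening in mm; "grip_force": force on a finger pad.
Only numpy, scipy, OpenCV 4.12 (cv2) and the standard library are available. Lean on these libraries where they do the work, as an engineer would, in place of code of your own. Each camera call takes 0.05 s, during which the arm holds its last target. There are 200 camera calls.

## Working session

There is one attempt and no reset: what is moved stays moved. The work goes in short steps, Python scripts to look and compute and a tool call to move; the robot and the scene stay as the last step left them, time stands still between calls to the robot, and variables do not carry over. Pictures are saved under pics/ and viewed, at most 10 in all, crops included, and the job is handed in when it is done.

Besides the shell and the picture viewer there is one more tool, called after "Request:" as a command line: name --argument value ..., lists and objects as JSON in quotes. jog_arm: Moves the arm, as the interface text tells. Its arguments: {"type":"object","properties":{"series":{"type":"array","items":{"type":"array","items":{"type":"array","items":{"type":"number"}}}},"force":{"type":"number"}},"required":["series"]}

```bash
mkdir -p pics
python3 - <<'E'
from station import readout, eyes
import cv2, numpy as np
o=readout.get_obs(); print({k:np.round(v,3).tolist() for k,v in o.items() if k in('clock','eef_pos','orientation','opening','wrist_force')})
for n in('top','side'):
    im=eyes.capture(n); cv2.imwrite(f'pics/{n}0.png',im); c=eyes.get_calibration(n)
    print(n,{k:np.round(v,3).tolist() for k,v in c.items()})
print(eyes.get_calibration('wrist'))
E
```

```text
{'clock': 0.0, 'eef_pos': [176.287, 625.267, 291.351], 'orientation': [-3.14, 0.0, 2.867], 'wrist_force': [-0.701, -0.287, -0.297], 'opening': 87.317}
top {'fx': 528.005, 'fy': 528.005, 'cx': 309.244, 'cy': 245.049, 'dist': [-0.095, 0.0, 0.0, 0.0, 0.0], 'world_from_camera': [[-0.015, -0.991, 0.13, 363.519], [-1.0, 0.014, -0.004, 11.985], [0.002, -0.13, -0.992, 1340.694], [0.0, 0.0, 0.0, 1.0]]}
side {'fx': 501.075, 'fy': 501.075, 'cx': 316.841, 'cy': 241.445, 'dist': [-0.071, 0.0, 0.0, 0.0, 0.0], 'world_from_camera': [[0.876, 0.284, -0.391, 949.23], [0.483, -0.488, 0.727, -822.789], [0.015, -0.826, -0.564, 730.611], [0.0, 0.0, 0.0, 1.0]]}
{'fx': 422.56154117996624, 'fy': 422.56154117996624, 'cx': 321.6866577036287, 'cy': 236.81802639883108, 'dist': array([-0.06906597,  0.        ,  0.        ,  0.        ,  0.        ]), 'tool_from_camera': array([[-5.17956031e-05, -9.61567588e-01, -2.74568337e-01,
         7.54962086e+01],
       [ 9.99999856e-01, -1.96386485e-04,  4.99122675e-04,
         1.32030493e+00],
       [-5.33861697e-04, -2.74568271e-01,  9.61567460e-01,
        -9.33004013e+01],
       [ 0.00000000e+00,  0.00000000e+00,  0.00000000e+00,
         1.00000000e+00]])}
```

View pics/top0.png

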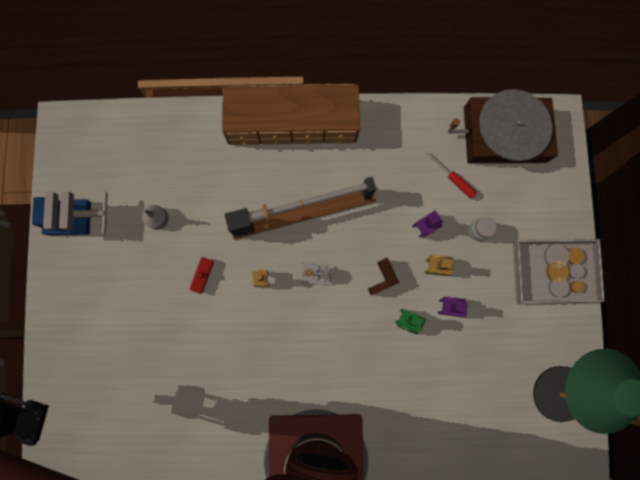

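View pics/side0.png

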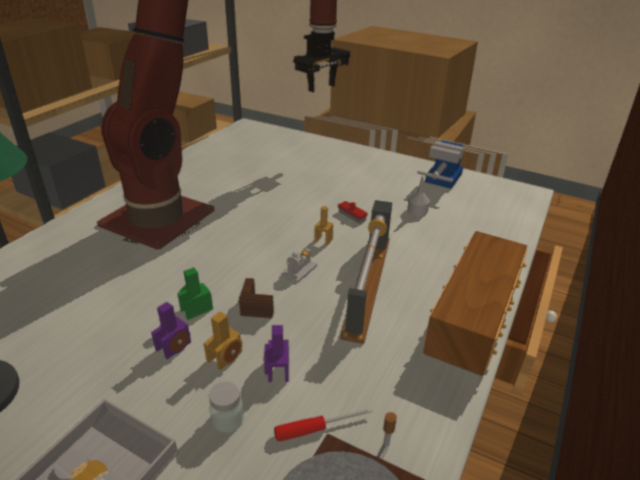

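```bash
cat > h.py <<'E'
import numpy as np, cv2
from station import readout, eyes
from scipy.spatial.transform import Rotation as R
def cam(n,o=None):
    c=eyes.get_calibration(n); K=np.array([[c['fx'],0,c['cx']],[0,c['fy'],c['cy']],[0,0,1.]])
    if n=='wrist':
        T=np.eye(4);T[:3,:3]=R.from_euler('xyz',o['orientation']).as_matrix();T[:3,3]=o['eef_pos'];W=T@c['tool_from_camera']
    else: W=c['world_from_camera']
    return K,np.array(c['dist'],float),np.array(W)
def plane(C,uv,z):
    K,d,W=C; p=cv2.undistortPoints(np.array(uv,float).reshape(-1,1,2),K,d).reshape(-1,2)
    r=np.c_[p,np.ones(len(p))]@W[:3,:3].T; t=(z-W[2,3])/r[:,2]
    return W[:3,3]+r*t[:,None]
def proj(C,P):
    K,d,W=C; V=np.linalg.inv(W); return cv2.projectPoints(np.array(P,float).reshape(-1,1,3),cv2.Rodrigues(V[:3,:3])[0],V[:3,3],K,d)[0].reshape(-1,2)
E
python3 - <<'E'
import cv2,numpy as np
t=cv2.imread('pics/top0.png');s=cv2.imread('pics/side0.png')
z=lambda im,x,y,w,h,W,H:cv2.resize(im[y:y+h,x:x+w],(W,H),interpolation=cv2.INTER_CUBIC)
a=np.hstack([z(t,415,245,50,37,400,300),z(s,190,300,80,75,400,300)])
b=z(t,220,170,170,75,800,353)[:300]
b=z(t,220,175,160,60,800,300)
cv2.imwrite('pics/c1.png',np.vstack([a,b]))
E
```

```text
(no output)
```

View pics/c1.png

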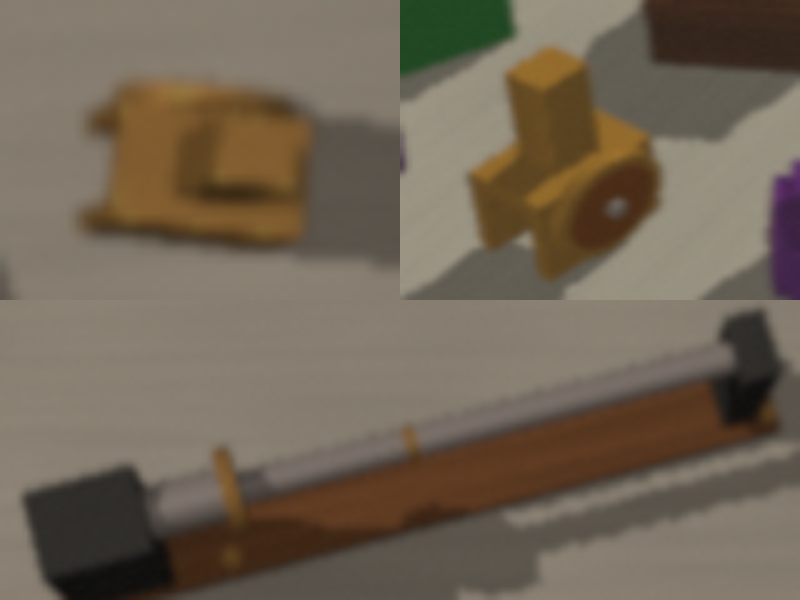

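The brass hanger at top (441,265) / side (222,345) has the round mica disc, a square stem and a long saddle, so it's the carrier. The others are ruled out: plain brass (262,278) has no diaphragm, and green (411,321) and purple (454,307), (429,224) are the wrong colour. In the top view the band is at about (302,203) and the stop disc at about (265,208). The post is at about (368,185).

Run:
```python
from h import *
C=cam('top');S=cam('side')
st=plane(C,[[447.5,264]],105)[0]; print('stem top',st)
e=plane(C,[[415+110/8,245+228/8.1],[415+300/8,245+240/8.1]],50); d=e[0]-e[1]; print('edge',e,np.linalg.norm(d),'yaw of y axis deg',np.degrees(np.arctan2(-d[0],d[1])))
side=proj(S,[st]); print('side proj of stem top (see ~ 190+545/5,300+62/4)',side)
r=plane(C,[[302,203],[367,186.2],[272,210.8]],100); print('rail',r)
d=r[2]-r[1]; print('jig yaw',np.arctan2(-d[0],d[1]),np.linalg.norm(d))
for k in range(0,1):
  print('band in side',proj(S,[r[0],r[1],r[2]]))
```

```text
stem top [ 475.63318847 -318.85226623  105.        ]
edge [[ 458.78109933 -285.77181473   50.        ]
 [ 454.10557044 -344.85451127   50.        ]] 59.267407581208175 yaw of y axis deg -4.5246911881315555
side proj of stem top (see ~ 190+545/5,300+62/4) [[217.00575215 316.6216746 ]]
rail [[ 628.11798584   23.42567129  100.        ]
 [ 667.32854291 -133.78929765  100.        ]
 [ 610.15860845   95.42884573  100.        ]]
jig yaw 0.244425909551096 236.24004457321814
band in side [[370.55651677 249.07602137]
 [356.21631813 295.54171669]
 [376.03206187 231.26792953]]
```

Request:
jog_arm --series '[[[-0.043,-0.027,0,0,0,0,100],[-0.043,-0.027,0,0,0,0,100],[-0.043,-0.027,0,0,0,0,100],[-0.043,-0.027,0,0,0,0,100],[-0.043,-0.027,0,0,0,0,100]]]' --force 40

```text
clock: 0.72
eef_pos: [347.5, 435.8, 292.0]
orientation: [-3.141, -0.0, 2.867]
wrist_force: [0.9, 0.9, 0.8]
opening: 87.2
grip_force: 0.0
```

Request:
jog_arm --series '[[[-0.043,-0.027,0,0,0,0,100],[-0.043,-0.027,0,0,0,0,100],[-0.043,-0.027,0,0,0,0,100],[-0.043,-0.027,0,0,0,0,100],[-0.043,-0.027,0,0,0,0,100]]]'

```text
clock: 1.35
eef_pos: [517.7, 247.7, 292.1]
orientation: [-3.141, -0.0, 2.867]
wrist_force: [0.6, 0.5, -0.1]
opening: 87.0
grip_force: 0.0
```

Request:
jog_arm --series '[[[-0.0154,-0.055,0,0,0,0,100],[-0.0154,-0.055,0,0,0,0,100],[-0.0154,-0.055,0,0,0,0,100],[-0.0154,-0.055,0,0,0,0,100],[-0.0154,-0.055,0,0,0,0,100]]]'

```text
clock: 1.98
eef_pos: [516.0, -38.4, 292.2]
orientation: [3.141, -0.0, 2.867]
wrist_force: [1.6, 1.3, 0.0]
opening: 87.1
grip_force: 0.0
```

Request:
jog_arm --series '[[[-0.007,-0.056,0,0,0,0,100],[-0.007,-0.056,0,0,0,0,100],[-0.007,-0.056,0,0,0,0,100],[-0.007,-0.056,0,0,0,0,100],[-0.007,-0.056,0,0,0,-0.18,100]]]'

```text
clock: 2.6
eef_pos: [474.8, -310.3, 292.3]
orientation: [3.142, -0.0, 3.026]
wrist_force: [1.5, -0.0, -0.3]
opening: 86.7
grip_force: 0.0
```

Run:
```python
from h import *
o=readout.get_obs(); im=eyes.capture('wrist'); cv2.imwrite('pics/w1.png',im); import pickle; pickle.dump(o,open('w1.pkl','wb'))
print(o['clock'],o['eef_pos'],o['orientation'],o['joint_pos'],o['qvel'])
print(proj(cam('wrist',o),[[475.5,-318,105],[475.5,-318,50]]))
```

```text
2.6 [ 474.79301389 -310.2955434   292.25864909] [ 3.14150101e+00 -5.45899373e-05  3.02641222e+00] [-0.19118057  0.19776043  0.79863167  1.70312929 -0.14656143  1.30242176
  2.09236332] [ 0.74320397  0.44668797  0.1265099  -0.34997135 -0.34315224  0.06078542
  2.24145098]
[[308.50189287 232.24680767]
 [310.48030318 214.38923681]]
```

View pics/w1.png

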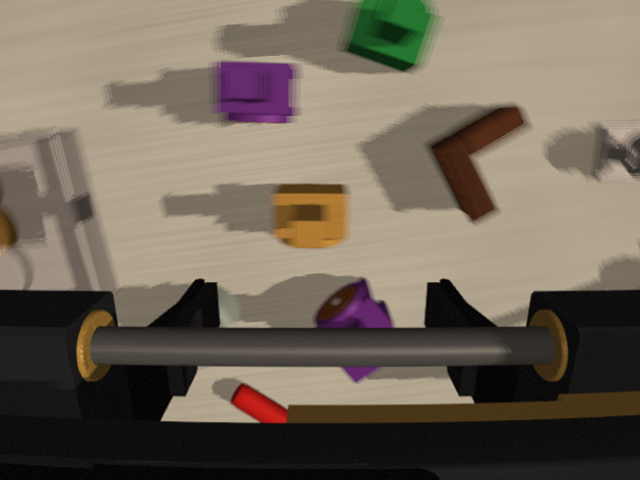

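The wrist view shows the brass hanger at about (310,215), with its stem under the tool. I'll go lower and look again once the arm is at rest.

Request:
jog_arm --series '[[[0,0,0.03,0,0,-0.02,100],[0,0,0.03,0,0,0,100],[0,0,0,0,0,0,100],[0,0,0,0,0,0,100],[0,0,0,0,0,0,100]]]'

```text
clock: 3.28
eef_pos: [476.1, -308.7, 233.6]
orientation: [-3.141, 0.002, 3.044]
wrist_force: [-0.9, 0.4, -0.0]
opening: 87.4
grip_force: 0.0
```

Run:
```python
from h import *
o=readout.get_obs(); im=eyes.capture('wrist'); C=cam('wrist',o)
print(o['clock'],o['eef_pos'],o['orientation'])
print('pred stem top',proj(C,[[475.5,-318,105]]))
m=cv2.inRange(cv2.cvtColor(im,cv2.COLOR_BGR2HSV),(10,110,40),(28,255,255)); m[300:]=0
n,l,s,c=cv2.connectedComponentsWithStats(m); print([ (s[i].tolist(),c[i].round().tolist()) for i in range(1,n) if s[i,4]>800])
cv2.imwrite('pics/w2.png',cv2.resize(im[130:330,200:420],None,fx=3,fy=3,interpolation=cv2.INTER_CUBIC)[:600])
```

```text
3.275 [ 476.07010142 -308.73862023  233.62408275] [-3.14125526e+00  1.75356109e-03  3.04408367e+00]
pred stem top [[302.41441406 257.60122242]]
[([463, 108, 112, 140, 4974], [514.0, 172.0]), ([267, 193, 89, 85, 6678], [310.0, 232.0])]
```

View pics/w2.png

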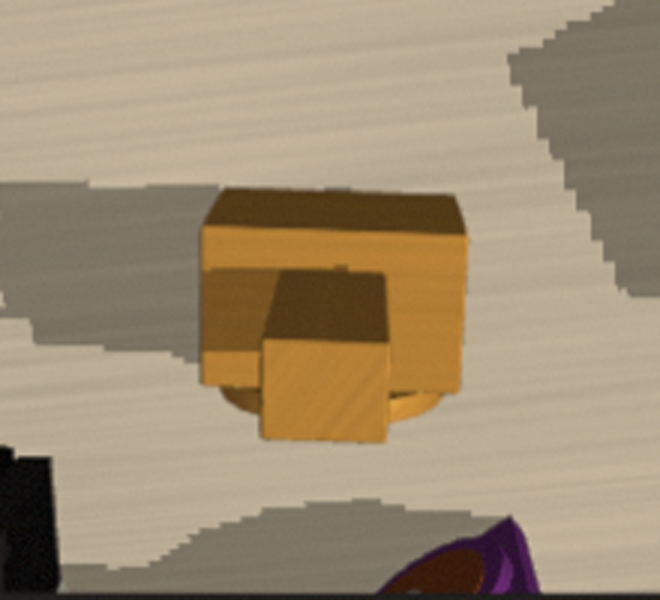

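Stem top quad in the crop is (263,338), (390,342), (386,442), (261,438).

Run:
```python
from h import *
o=readout.get_obs(); C=cam('wrist',o)
q=np.array([[263,338],[390,342],[386,442],[261,438]])/3+[200,130]
P=plane(C,q,105); c=P.mean(0); print(P.round(1),c)
d=(P[1]-P[0]+P[2]-P[3])/2; e=(P[3]-P[0]+P[2]-P[1])/2
print(np.linalg.norm(d),np.linalg.norm(e),'y-axis yaw',np.arctan2(-d[0],d[1]), 'x', np.arctan2(e[1],e[0]))
Rm=R.from_euler('xyz',o['orientation']).as_matrix(); print('tool shift',Rm.T@(c-o['eef_pos']),o['eef_pos'])
s=np.array([[202,228],[467,236]])/3+[200,130]; S=plane(C,s,50); print('saddle',np.linalg.norm(S[1]-S[0]),np.arctan2(-(S[1]-S[0])[0],(S[1]-S[0])[1]))
```

```text
[[ 466.  -325.   105. ]
 [ 469.  -302.   105. ]
 [ 488.5 -304.6  105. ]
 [ 485.4 -327.8  105. ]] [ 477.21713977 -314.83813736  105.        ]
23.313449985049772 19.576464530942324 y-axis yaw -0.13098994496814773 x -0.13483650610861786
tool shift [ -1.58413501  -5.96027352 128.48582147] [ 476.01617445 -308.69364149  233.48129637]
saddle 59.07751699121352 -0.1286598215664159
```

Request:
jog_arm --series '[[[-0.0015,-0.006,0.02,0,0,0.034,100],[0,0,0.03,0,0,0,100],[0,0,0.03,0,0,0,100],[0,0,0.02,0,0,0,100],[0,0,0,0,0,0,100]]]'

```text
clock: 3.95
eef_pos: [475.7, -314.3, 130.8]
orientation: [3.141, -0.003, 3.009]
wrist_force: [0.6, -0.1, 0.3]
opening: 87.3
grip_force: 0.0
```

Request:
jog_arm --series '[[[0,0,0,0,0,0,20],[0,0,0,0,0,0,10],[0,0,0,0,0,0,10],[0,0,0,0,0,0,10],[0,0,0,0,0,0,10]]]' --force 45

```text
clock: 4.58
eef_pos: [476.5, -314.5, 132.5]
orientation: [3.141, 0.0, 3.01]
wrist_force: [-0.1, -0.2, 0.0]
opening: 44.8
grip_force: 0.0
```

Request:
jog_arm --series '[[[0,0,0,0,0,0,10],[0,0,0,0,0,0,10],[0,0,0,0,0,0,10],[0,0,0,0,0,0,10],[0,0,0,0,0,0,10]]]'

```text
clock: 5.2
eef_pos: [476.4, -314.5, 132.2]
orientation: [3.141, -0.0, 3.01]
wrist_force: [0.7, 0.1, -2.4]
opening: 23.9
grip_force: 45.0
```

Request:
jog_arm --series '[[[0,0,-0.035,0,0,0,10],[0,0,-0.05,0,0,0,10],[0,0,-0.05,0,0,0,10],[0,0,-0.02,0,0,0,10],[-0.019,0.041,0,0,0,0,10]]]'

```text
clock: 5.82
eef_pos: [499.5, -280.0, 289.8]
orientation: [-3.14, 0.004, 3.003]
wrist_force: [2.0, 1.4, -2.0]
opening: 23.8
grip_force: 45.0
```

Request:
jog_arm --series '[[[-0.019,0.041,0,0,0,0,10],[-0.019,0.041,0,0,0,0,10],[-0.019,0.041,0,0,0,0,10],[-0.019,0.041,0,0,0,0,10],[-0.019,0.041,0,0,0,0,10]]]'

```text
clock: 6.45
eef_pos: [622.3, -84.3, 287.3]
orientation: [3.141, -0.0, 3.01]
wrist_force: [0.6, -0.7, -1.4]
opening: 23.4
grip_force: 45.0
```

Request:
jog_arm --series '[[[-0.018,0.043,0,0,0,0,10],[0,0,0,0,0,-0.176,10],[0,0,0,0,0,-0.15,10],[0,0,0,0,0,-0.05,10],[0,0,0,0,0,0,10]]]'

```text
clock: 7.08
eef_pos: [645.1, -45.5, 287.2]
orientation: [3.141, -0.0, -2.898]
wrist_force: [-0.5, -0.5, -1.3]
opening: 23.9
grip_force: 45.0
```

Run:
```python
from h import *
im=eyes.capture('top'); o=readout.get_obs(); im=eyes.capture('wrist'); C=cam('wrist',o)
print(o['clock'],o['eef_pos'],o['orientation'],o['opening'],o['grip_force'],o['joint_pos'])
u=np.array([-.2417,.9703,0]); b=np.array([628.1,23.4,100]); print('pred rail at jig y -150,-30,0,55',proj(C,[b-150*u,b-30*u,b,b+55*u]))
cv2.imwrite('pics/w3.png',im)
```

```text
7.125 [645.15302281 -45.48015402 287.1560975 ] [ 3.14137722e+00 -3.48362210e-04 -2.89865038e+00] 23.693489105602193 44.999539693817496 [-0.44469617  0.36436033  0.58696801  1.50388579 -0.20445953  1.33545199
  1.97351946]
pred rail at jig y -150,-30,0,55 [[205.13190982 229.76386112]
 [379.13278324 229.47601177]
 [422.46342506 229.43109756]
 [500.58462321 229.37852343]]
```

View pics/w3.png

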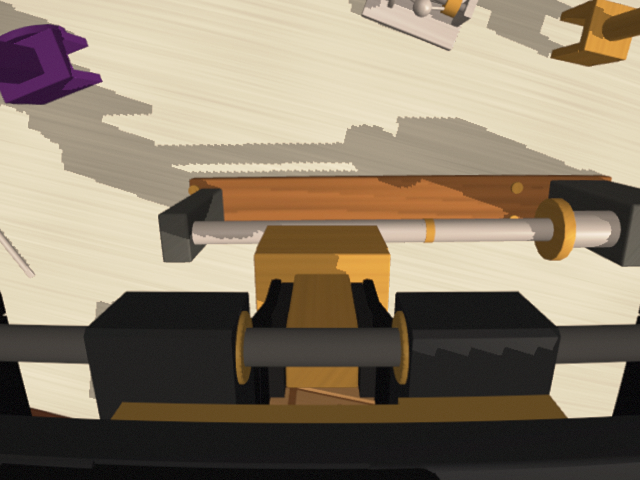

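The view shows the hanger held over the rail. The band is at about (429,231) and the stop disc at (556,229). The post is at (180,225), and the saddle's lower near edge runs (267–378, 226). I'll enlarge it to get the rail edges.

Run:
```python
import cv2,numpy as np
im=cv2.imread('pics/w3.png'); z=lambda x0,x1:cv2.resize(im[205:265,x0:x1],None,fx=5,fy=5,interpolation=cv2.INTER_CUBIC)
cv2.imwrite('pics/w3c.png',np.vstack([z(180,340),z(380,540)]))
```

```text
(no output)
```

View pics/w3c.png

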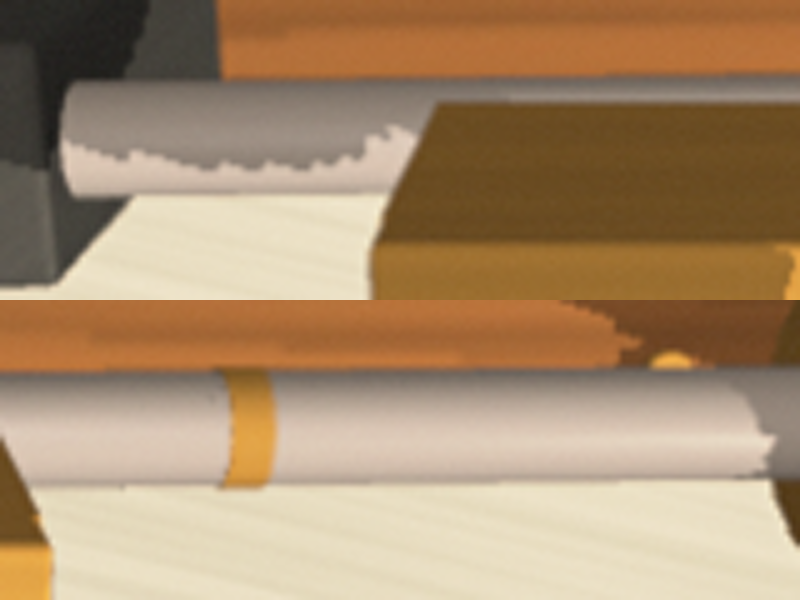

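Run:
```python
from h import *
o=readout.get_obs(); C=cam('wrist',o); p=o['eef_pos']
r=plane(C,[[220,232.4],[430,231],[500,229.8]],100); print(r); d=r[2]-r[0]; yaw=np.arctan2(-d[0],d[1]); print('jig yaw',yaw)
z0=p[2]-132.2
e=plane(C,[[254.4,253.6],[390,254]],z0+50); f=plane(C,[[267.6,225.4],[378.3,225.4]],z0)
for g in(e,f): q=g[1]-g[0]; print(g,np.linalg.norm(q),'yaw',np.arctan2(-q[0],q[1]))
u=np.array([-np.sin(yaw),np.cos(yaw)]); x=np.array([u[1],-u[0]])
for n,c in(('tcp',p),('top edge',e.mean(0)),('bot edge',f.mean(0))): w=c[:2]-r[1][:2]; print(n,'jig x',w@x,'(from mean rail',(c-r.mean(0))[:2]@x,') jig y',w@u)
print(o['orientation'])
```

```text
[[ 663.81135905 -111.73637184  100.        ]
 [ 627.97618884   28.89223517  100.        ]
 [ 615.26083698   76.53076132  100.        ]]
jig yaw 0.2523822379597096
[[635.4092623  -76.84161214 205.01468266]
 [621.33018165 -19.16340415 205.01468266]] 59.37167833867262 yaw 0.23941527943472088
[[635.58114168 -77.12579803 155.01468266]
 [620.91474953 -17.86566523 155.01468266]] 61.048066302229515 yaw 0.24261653859160484
tcp jig x -1.8956806876568812 (from mean rail -1.6179149758391045 ) jig y -76.27737986733385
top edge jig x -18.820430574959204 (from mean rail -18.542664863141425 ) jig y -74.55701046868124
bot edge jig x -18.811801213437768 (from mean rail -18.534035501619993 ) jig y -74.03587953089877
[ 3.14141950e+00 -2.31441540e-04 -2.89865987e+00]
```

The hanger's centre is 0.3 mm off the rail axis and its yaw is within 0.01 rad, at jig y of about -74. I'll lower it.

Request:
jog_arm --series '[[[0,0,0.03,0,0,-0.01,10],[0,0,0.025,0,0,0,10],[0,0,0.015,0,0,0,10],[0,0,0.01,0,0,0,10],[0,0,0,0,0,0,10]]]'

```text
clock: 7.8
eef_pos: [645.2, -45.4, 207.1]
orientation: [3.141, -0.001, -2.887]
wrist_force: [-0.0, 0.2, -1.7]
opening: 23.9
grip_force: 45.0
```

Request:
jog_arm --series '[[[0,0,0.002,0,0,0,10],[0,0,0.002,0,0,0,10],[0,0,0.002,0,0,0,10],[0,0,0,0,0,0,10],[0,0,0,0,0,0,10]]]'

```text
clock: 8.43
eef_pos: [645.3, -45.4, 201.4]
orientation: [3.142, 0.0, -2.887]
wrist_force: [-0.1, 0.3, -1.8]
opening: 23.9
grip_force: 45.0
```

Request:
jog_arm --series '[[[0,0,0.0007,0,0,0,10],[0,0,0.0007,0,0,0,10],[0,0,0,0,0,0,10],[0,0,0,0,0,0,10],[0,0,0,0,0,0,10]]]'

```text
clock: 9.05
eef_pos: [645.2, -45.4, 199.9]
orientation: [3.141, -0.0, -2.887]
wrist_force: [-0.5, 0.3, -2.0]
opening: 23.9
grip_force: 45.0
```

Request:
jog_arm --series '[[[0,0.01,0,0,0,0,10],[0,0.02,0,0,0,0,10],[0,0.02,0,0,0,0,10],[0,0.02,0,0,0,0,10],[0,0.01,0,0,0,0,10]]]'

```text
clock: 9.68
eef_pos: [624.7, 34.5, 200.0]
orientation: [3.141, 0.0, -2.885]
wrist_force: [-0.4, -0.1, -1.8]
opening: 23.5
grip_force: 45.0
```

Request:
jog_arm --series '[[[0,0.01,0,0,0,0,10],[0,0.01,0,0,0,0,10],[0,0.01,0,0,0,0,10],[0,0.005,0,0,0,0,10],[0,0,0,0,0,0,10]]]'

```text
clock: 10.3
eef_pos: [616.3, 66.2, 199.9]
orientation: [3.141, -0.0, -2.887]
wrist_force: [0.4, 0.8, -1.6]
opening: 23.8
grip_force: 45.0
```

Run:
```python
from h import *
o=readout.get_obs(); im=eyes.capture('wrist')
print(o['clock'],o['eef_pos'],o['orientation'],o['wrist_force'],o['opening'])
cv2.imwrite('pics/w4.png',im)
```

```text
10.3 [616.26773138  66.2436938  199.92944998] [ 3.14143802e+00 -4.56132721e-05 -2.88673383e+00] [ 0.35178597  0.82664864 -1.61762844] 23.839180843599543
```

View pics/w4.png

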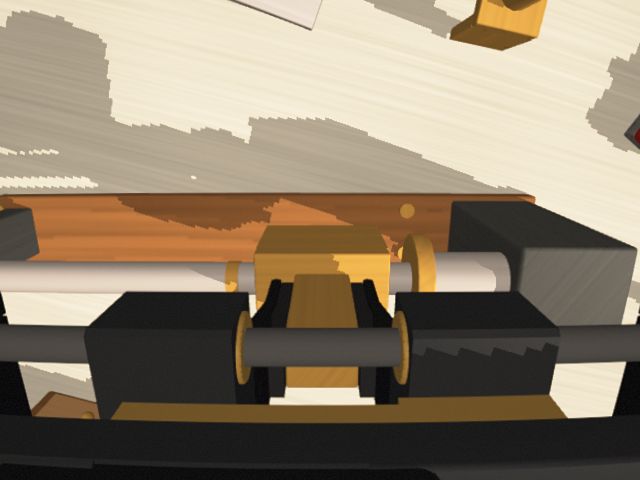

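The hanger straddles the rail past the band, which is visible behind it at (232,276). The stop disc at (420,265) is still clear by about 10–14 mm. I'll approach slowly.

Request:
jog_arm --series '[[[0,0.005,0,0,0,0,10],[0,0.005,0,0,0,0,10],[0,0.004,0,0,0,0,10],[0,0.004,0,0,0,0,10],[0,0,0,0,0,0,10]]]'

```text
clock: 10.98
eef_pos: [611.9, 82.8, 200.0]
orientation: [-3.141, 0.0, -2.888]
wrist_force: [1.7, -5.4, -2.8]
opening: 23.9
grip_force: 45.0
```

Request:
jog_arm --series '[[[0,0.001,0,0,0,0,10],[0,0.001,0,0,0,0,10],[0,0,0,0,0,0,10],[0,0,0,0,0,0,10],[0,0,0,0,0,0,10]]]'

```text
clock: 11.6
eef_pos: [611.4, 84.6, 199.9]
orientation: [-3.141, 0.0, -2.888]
wrist_force: [2.0, -4.6, -2.9]
opening: 23.9
grip_force: 45.0
```

Contact made at about 5 N. I need about 10 mm more.

Request:
jog_arm --series '[[[0,0.003,0,0,0,0,10],[0,0.003,0,0,0,0,10],[0,0.002,0,0,0,0,10],[0,0.001,0,0,0,0,10],[0,0,0,0,0,0,10]]]'

```text
clock: 12.22
eef_pos: [609.4, 92.1, 200.0]
orientation: [-3.139, 0.0, -2.889]
wrist_force: [2.7, -8.7, -3.2]
opening: 23.5
grip_force: 45.0
```

Request:
jog_arm --series '[[[0,0,0,0,0,0,10],[0,0,0,0,0,0,10],[0,0,0,0,0,0,10],[0,0,0,0,0,0,10],[0,0,0,0,0,0,10]]]'

```text
clock: 12.85
eef_pos: [609.5, 92.0, 200.0]
orientation: [-3.139, 0.0, -2.889]
wrist_force: [3.3, -8.6, -2.9]
opening: 23.4
grip_force: 45.0
```

Run:
```python
from h import *
f=[];u=np.array([-.25,.968,0])
for k in range(6):
    im=eyes.capture('wrist'); o=readout.get_obs(); f.append(o['wrist_force']@u)
print(np.round(f,2),o['clock'],o['eef_pos'],o['orientation'],o['wrist_force'])
cv2.imwrite('pics/w5.png',im)
```

```text
[-9.22 -9.81 -8.69 -8.28 -9.33 -9.59] 13.15 [609.45155672  91.99147168 200.00632678] [-3.13940759e+00  2.73822623e-04 -2.88893441e+00] [ 3.1944385  -9.08502975 -2.84914457]
```

View pics/w5.png

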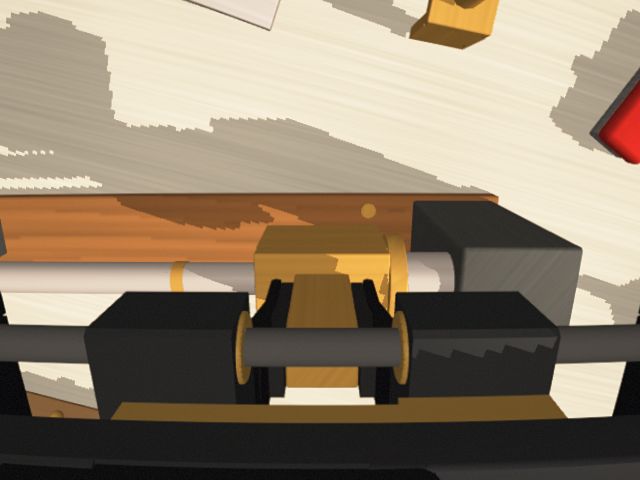

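The saddle end bears on the stop disc (about (395,265)) at about 9.2 N. I'll nudge it 1 mm and settle.

Request:
jog_arm --series '[[[0,0.001,0,0,0,0,10],[0,0,0,0,0,0,10],[0,0,0,0,0,0,10],[0,0,0,0,0,0,10],[0,0,0,0,0,0,10]]]'

```text
clock: 13.78
eef_pos: [609.3, 92.8, 200.0]
orientation: [-3.139, 0.0, -2.889]
wrist_force: [2.9, -8.4, -3.0]
opening: 23.7
grip_force: 45.0
```

Run:
```python
from station import readout, close_job
o=readout.get_obs(); print(o['clock'],o['eef_pos'],o['wrist_force'],o['grip_force'])
print(close_job())
```

```text
13.775 [609.25304696  92.8106377  200.00874571] [ 2.86699382 -8.35084912 -2.99547931] 45.00517465174198
the job is handed in; nothing more can be done
None
```

I handed the job in with the brass hanger on the rail and still gripped, pressing the stop at about 9 to 10 N by the wrist force (roughly half travel); it was put on away from the stop and slid past the band, and no verdict came back.

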